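# Park the detergent dispenser on its sloped rest

### The job

Put the green measuring cup upright on its narrow raised stand, and get the blue detergent dispenser all the way up onto its sloped rest, sitting flat on the slope with its tap between the two orange pegs and its foot against them. Leave the bottles and other things around where they stand.

Things in the scene. Friction and masses are not known exactly. Their poses are not given: they have to be found in the camera images.
- dispenser: squat blue dispenser, 0.45 to 0.85 kg, too wide to grip: push it along. Origin: centre of underside, x to the white tap, z up. Foot 110 (x) x 100 (y) x 30 mm high, vertical sides; body above 98 x 92 mm, up to 80 mm. Tap: round 20 mm bar, axis 52 mm up, reaching 30 mm past the foot's front. Starts downhill of the rest, off line and turned. Friction holds it on the slope.
- rest: the sloped rest, fixed to the table: a grey plastic wedge only 70 mm wide. Origin on the table at the middle of its foot, where the sloping face (12 degrees = 0.209 rad) meets the table with no step; x is the level direction uphill, z up. The face is 152 mm long along the slope, and its upper end is 32 mm high.
- bed: the seat: origin on the sloping face, 125 mm up the slope from the foot; x uphill along the slope, z square to it. Two orange pegs, 12 mm thick, 74 mm high, stand at x = 6, y = +-21 mm (30 mm clear between): the tap goes between them, the front of the dispenser's foot stops against them at x = 0. Parked, the dispenser's origin is at x = -55, y = 0, z = 0 mm here.
- cup: green measuring cup, open at the top, 48 mm diameter at its foot, 56 mm at its rim, 55 mm tall, 3 mm wall, 50 g; origin at the centre of its underside. Starts on the table just below the foot of the rest, in the dispenser's way.
- stand_top (a point): centre of the top of the cup's stand: a black disc 42 mm in diameter, 70 mm above the table, on a steel post of 14 mm with a 56 mm foot, fixed to the table beside the rest (either side), about 110 mm from the rest's centre line.
- softener: tall white fabric-softener bottle with blue cap, 62 mm diameter, 190 mm tall; stands beside the rest, on the side where the cup stand is not; origin at the centre of its underside. Not to be disturbed.
- spray: yellow bottle with red cap, 56 mm diameter, 170 mm tall; origin at the centre of its underside. Not to be disturbed.
- can: red can, 60 mm diameter, 120 mm tall; origin at the centre of its underside. Not to be disturbed.
- dish: white ceramic dish, 90 mm diameter, 30 mm tall; origin at the centre of its underside. Not to be disturbed.
- brush: orange-handled brush lying on the table; origin about its middle. Not to be disturbed.

How it is judged:
At the end, for the whole second after the job is handed in: The dispenser lies flat on the slope (within 0.06 rad), its foot within 8 mm of the pegs, centred within 9 mm and square within 0.15 rad, at rest; the cup stands upright (within 0.1 rad) on its stand, within 14 mm of the middle, at rest (x of dispenser in the frame of bed between -0.063 and -0.045 m and y of dispenser in the frame of bed between -0.009 and 0.009 m and z of dispenser in the frame of bed between -0.004 and 0.004 m and angle between the z axis of dispenser and the z axis of bed, either way round below 0.06 rad and angle between the x axis of dispenser and the x axis of bed, either way round below 0.15 rad and linear speed of each of dispenser, cup below 0.01 m/s and horizontal distance between cup and stand_top below 0.014 m and distance between cup and stand_top below 0.016 m and angle between cup's own z axis and vertical below 0.1 rad); the robot touches nothing.
It fails at once if a bystander is moved more than 25 mm or knocked over (distance of any of softener, spray, can, dish, brush from where it was at the start of the episode above 0.025 m).
It also fails if it takes over 72 s, if anything falls off the work surface, if the arm or the gripper's body presses on something with over 40 N, if the wrist force passes 120 N, or if a joint passes its speed limit or range.

### The arm

A 7-joint arm with a two-finger parallel gripper is mounted at the origin on the work surface. World frame = base frame: x ahead of the robot, y to its left, z up, the work surface at z = 0. Lengths are in m, angles in rad, forces in N, time in s.
With the tool pointing down it reaches from about 0.35 to 0.9 m from the base axis. Payload 8.1 kg.
Tool frame: the origin (TCP) lies at the very end of the fingers, on their centre line; the grasp point (between the pads) lies 19 mm behind it; z points along the fingers, x is the direction in which the jaws open and shut, and the axes are right-handed (so a half turn about z gives the same grasp; the last joint's range is limited). The gripper opens to 92 mm and grips with 3 to 60 N. Pads are 19 mm wide; open, the fingers measure 130 mm over their backs; the gripper's body (75 mm by 190 mm) begins 47 mm behind the grasp point.
Start: joints at [-1.266, 0.434, 0.025, 1.573, -0.012, 1.134, -0.075], TCP at [0.248, 0.574, 0.227] pointing down, gripper open.
Joint ranges: [-2.62, 2.62], [-0.44, 2.09], [-1.27, 1.32], [0.08, 2.57], [-1.32, 4.46], [0.12, 2], [-2.74, 2.74]. Speed limits (rad/s): [2.22, 2.22, 3.01, 3.01, 3.14, 3.14, 3.14].

### API

Orientations are given as a rotation vector (axis times angle).
In Python, from cell import status, viewer, arm gives the robot as it stands.
- The arm moves only by the tool jog_arm, never from a script. Its argument "commands" is text: rows parted by semicolons, each of 7 numbers parted by spaces: the closure, from -1 (fully open) to 1 (shut), then the shift along the world's x, y, z normalised to -1 to 1, where 1 is 0.3 m, then the turn, a rotation vector about the world's x, y, z normalised to -1 to 1, where 1 is 2 pi rad. In form: jaw dx dy dz wx wy wz; .... A call has exactly 5 rows; each row shifts and turns the commanded pose from where the row before left it; what a row does not reach is not made up. A row lasts 1/10 s, in which the tool goes at most 50 mm and 8.59 degrees, less where a joint would pass 70% of its speed; a pose out of reach is approached as far as the arm can. A call with a number of a shift or a turn outside -1 to 1 is refused whole. A call with a gripper value outside its range is refused whole. The fingers move at their own pace and stop on an object; "force" is the grip in N (left out, the last holds). Time passes only in rows, so rows that do not move let the fingers close, or fill a call up. It gives the time, the measured TCP pose, the force and the opening at its end, in the units of the state.
- status.observe(): the state, without advancing time (a new reading comes with each control period).
- viewer.get_image(name): name is "scene" or "top" or "wrist"; returns a dict with "pixels" (420x560x3 uint8, red, green, blue), "z_map" (420x560 float32, m along the optical axis (not along the pixel's ray), 0 where there is no reading), "camera_matrix" (3x3 intrinsics, pixels), "k1" (the pictures are not rectified: a ray, as slopes to the right and down, at radius r is drawn at 1 + k1 r^2 times it, then the intrinsics apply), "R" (3x3) and "t" (3): a world point X has camera coordinates R X + t. Camera axes: x right, y down, z forward; pixel columns grow to the right and rows downward; lengths in m; the calibration is good to about 2 mm. A picture is of the moment at which its call begins.
- arm.sign_off(): hands the job in, once; it reports no verdict.
The state is a dict: "clock": time; "joints": joint angles; "dq": joint speeds; "joint_efforts": joint torques, N m; "position": TCP position; "ee_rot": TCP orientation; "force": force on the tool from outside, world axes, zero at the start; "ft_torque": the same for the moment, N m; "width": opening from 0.0 (shut) to 1.0 (fully open).
Only numpy, scipy, OpenCV 4.12 (cv2) and the standard library are available. Lean on these libraries where they do the work, as an engineer would, in place of code of your own. Each camera call takes 0.05 s, during which the arm holds its last target. There are 200 camera calls.

## Working session

There is one attempt and no reset: what is moved stays moved. The work goes in short steps, Python scripts to look and compute and a tool call to move; the robot and the scene stay as the last step left them, time stands still between calls to the robot, and variables do not carry over. Pictures are saved under pics/ and viewed, about 8 in all and at most 12, crops included, and the job is handed in when it is done.

Besides the shell and the picture viewer there is one more tool, called after "Emit:" as a command line: name --argument value ..., lists and objects as JSON in quotes. jog_arm: Moves the arm, as the interface text tells. Scaled input: -1 to 1 covers 0.3 m each way for a shift and 2 pi rad each way for a turn. Its arguments: {"type":"object","properties":{"commands":{"type":"string"},"force":{"type":"number"}},"required":["commands"]}

```bash
mkdir -p pics; ls
cat > h.py <<'E'
import numpy as np, cv2
from cell import status, viewer, arm
def grab(n):
    d=viewer.get_image(n); return d
def save(d,f): cv2.imwrite('pics/'+f,cv2.cvtColor(d['pixels'],cv2.COLOR_RGB2BGR))
def cloud(d):
    K=d['camera_matrix'];h,w=d['z_map'].shape
    u,v=np.meshgrid(np.arange(w),np.arange(h))
    xd=(u-K[0,2])/K[0,0];yd=(v-K[1,2])/K[1,1];x,y=xd.copy(),yd.copy()
    for _ in range(8):
        s=1+d['k1']*(x*x+y*y);x=xd/s;y=yd/s
    z=d['z_map'];P=np.stack([x*z,y*z,z],-1)
    W=(P-d['t'])@d['R'];W[z==0]=np.nan
    return W
def hsv(d): return cv2.cvtColor(d['pixels'],cv2.COLOR_RGB2HSV)
E
python3 - <<'E'
from h import *
s=status.observe();print({k:np.round(v,3) for k,v in s.items()})
for n in ('scene','top'):
    d=grab(n);save(d,n+'0.png');np.savez('pics/'+n+'0.npz',**d);print(n,-d['R'].T@d['t'],d['k1'])
E
```

```text
pics
{'clock': np.float64(0.0), 'joints': array([-1.266,  0.435,  0.025,  1.574, -0.012,  1.134, -0.075]), 'dq': array([-0.001, -0.001, -0.001, -0.   ,  0.001, -0.002, -0.001]), 'joint_efforts': array([ 0.0000e+00, -6.6785e+01,  9.8500e-01, -3.1445e+01, -6.0000e-02,
        4.3000e-02,  0.0000e+00]), 'position': array([0.248, 0.573, 0.226]), 'ee_rot': array([ 2.624e+00,  1.725e+00, -2.000e-03]), 'force': array([ 0.056, -0.015,  0.225]), 'ft_torque': array([ 0.022, -0.012,  0.022]), 'width': np.float64(0.999)}
scene [ 1.71457545 -0.12135287  1.000862  ] -0.006127035916995009
top [0.29674887 0.02425035 1.12819782] -0.09260501976168259
```

View pics/top0.png

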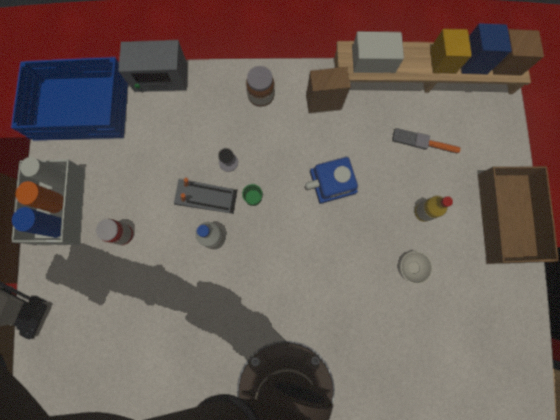

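View pics/scene0.png

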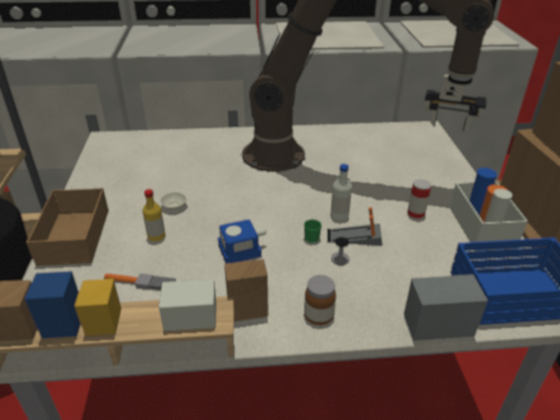

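The top view shows the pegs at about (184,190), the rest's foot at (236,202), the cup at (253,195), the dispenser at (333,178) with its tap to the left at (310,185), the stand at (228,158) and the softener at (208,235). In the scene view the stand is at (341,245) and the cup at (313,230).

```bash
cat > m.py <<'E'
from h import *
def sel(W,m,zl,zh,box):
    x0,x1,y0,y1=box
    return m&(W[...,2]>zl)&(W[...,2]<zh)&(W[...,0]>x0)&(W[...,0]<x1)&(W[...,1]>y0)&(W[...,1]<y1)
def measure(n,d):
    W=cloud(d);H=hsv(d);h,s,v=[H[...,i] for i in range(3)]
    A=np.ones(h.shape,bool)
    box=(.35,.85,-.35,.45)
    t=W[sel(W,A,-.02,.02,(.5,.6,.0,.05))];print(n,'table z',np.median(t[:,2]) if len(t) else None)
    g=sel(W,(h>40)&(h<85)&(s>100),.01,.09,box);p=W[g]
    if len(p):
        top=p[p[:,2]>p[:,2].max()-.01];c,r=cv2.minEnclosingCircle(top[:,:2].astype(np.float32));print(' cup rim',np.round(c,4),round(r,4),'z',p[:,2].max().round(4),len(p))
    b=sel(W,(h>100)&(h<130)&(s>100),.06,.1,box)&(W[...,1]<.12)
    b=cv2.morphologyEx(b.astype(np.uint8),cv2.MORPH_OPEN,np.ones((3,3)))>0
    p=W[b]
    if len(p):
        print(' disp top rect',cv2.minAreaRect(p[:,:2].astype(np.float32)),'z',np.median(p[:,2]),len(p))
    o=sel(W,((h<14)|(h>175))&(s>120),.04,.2,(.45,.75,.1,.35))
    if o.any():
        k,l,st,c=cv2.connectedComponentsWithStats(o.astype(np.uint8))
        for i in range(1,k):
            if st[i,4]>2: q=W[l==i];print(' orange',q.mean(0).round(4),'zmax',q[:,2].max().round(4),st[i])
    return W,H
E
python3 - <<'E'
from m import *
for n in ('scene','top'):
    d=dict(np.load('pics/'+n+'0.npz'));W,H=measure(n,d)
    if n=='top':
        for (u,v,nm) in [(228,158,'stand'),(236,200,'foot'),(310,185,'tap'),(340,175,'cap'),(208,235,'soft'),(437,207,'spray'),(205,195,'ramp'),(184,190,'peg')]:
            print(nm,W[v,u].round(3))
        Wt=W;dk=sel(W,(H[...,2]<75),.055,.085,(.55,.8,.05,.4));p=W[dk];print('stand',p.mean(0),cv2.minEnclosingCircle(p[:,:2].astype(np.float32)),len(p))
        wt=sel(W,(H[...,1]<70)&(H[...,2]>100),.04,.075,(.5,.75,-.1,.1));p=W[wt];print('white tap',p.mean(0),len(p))
        im=d['pixels'][110:260,160:370];cv2.imwrite('pics/topc.png',cv2.resize(im[...,::-1],None,fx=3.8,fy=3.8,interpolation=cv2.INTER_CUBIC))
E
```

```text
scene table z 0.001167794899938177
 cup rim [0.5213 0.0838] 0.0286 z 0.0568 248
 disp top rect ((0.5643752217292786, -0.14233087003231049), (0.0883396565914154, 0.09287165105342865), 14.706161499023438) z 0.0797799487846808 483
 orange [0.5423 0.2585 0.0776] zmax 0.1035 [369 208   6  26  64]
top table z 0.0013183384784725858
 cup rim [0.6711 0.2411] 0.2464 z 0.0593 40
 disp top rect ((0.5582570433616638, -0.14148874580860138), (0.08766995370388031, 0.09393296390771866), 14.746158599853516) z 0.0810208131071237 876
 orange [0.5483 0.2534 0.0858] zmax 0.1047 [184 178   4   8  25]
 orange [0.5071 0.2588 0.0932] zmax 0.1045 [181 194   4   6  21]
stand [0.614 0.144 0.072]
foot [ 0.514  0.129 -0.004]
tap [ 0.54  -0.074  0.063]
cap [ 0.561 -0.153  0.083]
soft [0.399 0.18  0.161]
spray [ 0.464 -0.388  0.13 ]
ramp [0.526 0.214 0.015]
peg [0.537 0.27  0.029]
stand [0.6659015  0.13037117 0.07206997] ((0.6716582775115967, 0.1536649465560913), 0.15701663494110107) 216
white tap [ 0.5429654  -0.05351901  0.06003449] 111
```

View pics/topc.png

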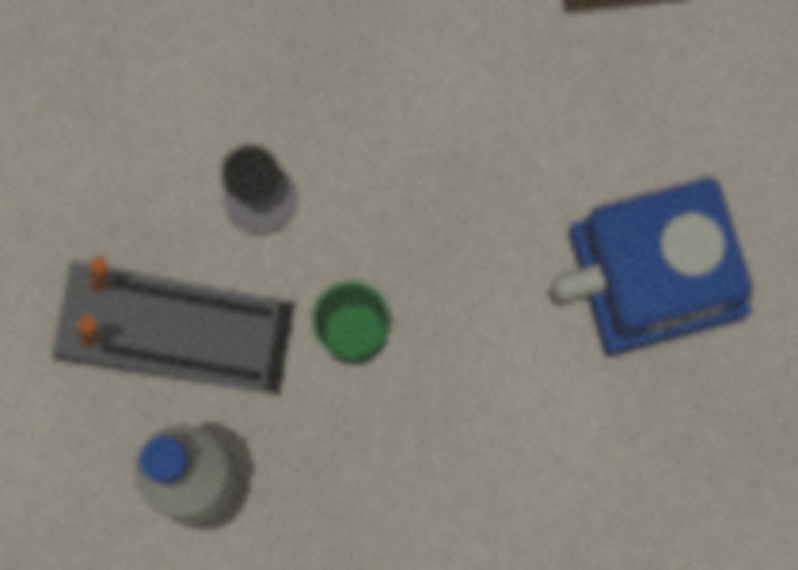

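The crop shows the disc at (252,176), the wedge corners at (294,303), (280,391), (72,264) and (55,358), the cup rim at (352,321), the tap tip at (553,290) and the dispenser's top corners.

```bash
cat >> h.py <<'E'
def ray(d,u,v,z):
    K=d['camera_matrix'];xd=(u-K[0,2])/K[0,0];yd=(v-K[1,2])/K[1,1];x,y=xd,yd
    for _ in range(8):
        s=1+d['k1']*(x*x+y*y);x=xd/s;y=yd/s
    c=-d['R'].T@d['t'];r=d['R'].T@np.array([x,y,1.]);return c+r*(z-c[2])/r[2]
E
python3 - <<'E'
from m import *
d=dict(np.load('pics/top0.npz'))
f=lambda x,y,z:ray(d,(x+.5)/3.8-.5+160,(y+.5)/3.8-.5+110,z)[:2]
for nm,a in dict(stand=(252,176,.07),footR=(294,303,0),footL=(280,391,0),topR=(72,264,.032),topL=(55,358,.032),cuprim=(352,321,.055),tap=(553,290,.052),cap=(692,244,.082),pegA=(99,262,.104),pegB=(87,320,.104),softcap=(165,459,.19),dfA=(574,226,.03),dfB=(609,353,.03),dtA=(592,212,.08),dtB=(712,180,.08),dtC=(748,295,.08),dtD=(625,333,.08)).items(): print(nm,f(*a).round(4))
from scipy.spatial.transform import Rotation as R
print(R.from_rotvec(status.observe()['ee_rot']).as_matrix().round(3))
E
```

```text
stand [0.6208 0.1501]
footR [0.5438 0.1262]
footL [0.4778 0.1362]
topR [0.5679 0.2852]
topL [0.4986 0.2954]
cuprim [0.5182 0.0803]
tap [ 0.5395 -0.0622]
cap [ 0.5645 -0.1576]
pegA [0.5512 0.2496]
pegB [0.5111 0.2566]
softcap [0.4063 0.1871]
dfA [ 0.5922 -0.0806]
dfB [ 0.4976 -0.1031]
dtA [ 0.5888 -0.0887]
dtB [ 0.6113 -0.1742]
dtC [ 0.5282 -0.1955]
dtD [ 0.5023 -0.1088]
[[ 0.397  0.918 -0.   ]
 [ 0.918 -0.397 -0.001]
 [-0.001  0.    -1.   ]]
```

Emit:
jog_arm --commands "-1 0.06 -0.11 0.033 0 0 -0.0139;-1 0.06 -0.11 0.033 0 0 -0.0139;-1 0.06 -0.11 0.033 0 0 -0.0139;-1 0.06 -0.11 0.033 0 0 -0.0139;-1 0.06 -0.11 0.033 0 0 -0.0139" --force 10

```text
clock: 0.6
position: [0.3383, 0.4071, 0.2763]
ee_rot: [2.939, 1.11, -0.001]
force: [0.7, 0.4, -0.5]
width: 1.0
```

Emit:
jog_arm --commands "-1 0.06 -0.11 0 0 0 -0.0139;-1 0.06 -0.11 0 0 0 -0.0139;-1 0.06 -0.11 0 0 0 -0.0139;-1 0.06 -0.11 0 0 0 -0.0139;-1 0.06 -0.11 0 0 0 -0.0139"

```text
clock: 1.1
position: [0.4282, 0.2422, 0.2761]
ee_rot: [3.109, 0.448, -0.0]
force: [1.2, -0.4, -1.0]
width: 0.998
```

Emit:
jog_arm --commands "-1 0.06 -0.11 -0.05 0 0 -0.0139;-1 0.06 -0.11 -0.05 0 0 -0.0139;-1 0.06 -0.11 -0.05 0 0 -0.0139;-1 0.06 -0.11 -0.05 0 0 -0.0139;-1 0.06 -0.11 -0.05 0 0 -0.0139"

```text
clock: 1.6
position: [0.5182, 0.0774, 0.2006]
ee_rot: [3.133, -0.236, -0.0]
force: [-0.2, 0.2, -0.5]
width: 1.001
```

Run:
```python
from m import *
d=grab('wrist');save(d,'w1.png');np.savez('pics/w1.npz',**d)
c=-d['R'].T@d['t'];print('cam',c,d['k1'])
W,H=measure('wrist',d)
```

```text
cam [0.53036375 0.15755662 0.36019373] -0.027127587622608765
wrist table z 0.00192610591043825
 cup rim [0.5181 0.0808] 0.0275 z 0.0591 1072
 disp top rect ((0.551817774772644, -0.09693482518196106), (0.022549137473106384, 0.08942370116710663), 89.97689056396484) z 0.07547623245791327 1199
```

View pics/w1.png

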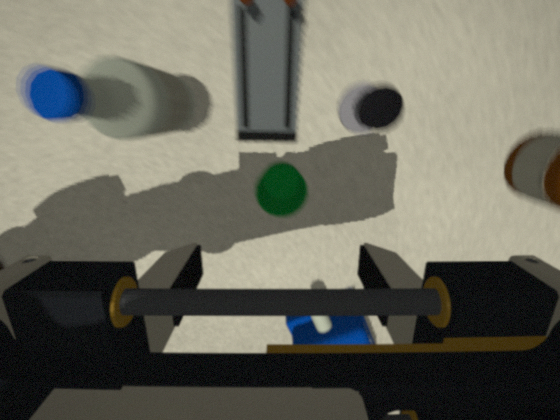

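The wrist view shows the cup at (282,189), the rest's foot corners at (238,138) and (294,138), and the disc at (381,106). The cup lies under the tool, so I grasp it.

Emit:
jog_arm --commands "-1 0 0.0022 -0.119 0 0 0;-1 0 0.0022 -0.119 0 0 0;-1 0 0.0022 -0.119 0 0 0;-1 0 0.0022 -0.119 0 0 0;-1 0 0.0022 -0.119 0 0 0"

```text
clock: 2.15
position: [0.5176, 0.0823, 0.0213]
ee_rot: [3.133, -0.23, -0.0]
force: [1.2, -0.5, -0.1]
width: 1.0
```

Emit:
jog_arm --commands "1 0 0 0 0 0 0;1 0 0 0 0 0 0;1 0 0 0 0 0 0;1 0 0 0 0 0 0;1 0 0 0 0 0 0"

```text
clock: 2.65
position: [0.5188, 0.0824, 0.0241]
ee_rot: [-3.132, 0.231, -0.004]
force: [0.3, -0.7, 0.3]
width: 0.612
```

Run:
```python
from h import *
d=dict(np.load('pics/w1.npz'))
for nm,a in dict(fL=(238,138,0),fR=(294,138,0),tL=(235,8,.03),tR=(299,8,.03),stand=(381,106,.07)).items(): print(nm,ray(d,*a)[:2].round(4))
W=cloud(d);H=hsv(d)
m=(H[...,2]<60)&(np.abs(W[...,2]-.07)<.012);m[:60]=0;m[150:]=0;m[:,:340]=0;m[:,420:]=0
p=W[m];print('stand',cv2.minEnclosingCircle(p[:,:2].astype(np.float32)),np.median(p[:,2]),len(p))
for v in (20,60,100,120,130,136,140): print(v,W[v,267].round(4))
```

```text
fL [0.4768 0.1359]
fR [0.5419 0.126 ]
tL [0.5016 0.2593]
tR [0.5626 0.2499]
stand [0.623 0.149]
stand ((0.6212135553359985, 0.15077675879001617), 0.020979253575205803) 0.07152068164099307 1341
20 [0.5304 0.2458 0.0243]
60 [0.5244 0.2109 0.0178]
100 [0.5177 0.1722 0.0086]
120 [0.5141 0.151  0.0045]
130 [0.5122 0.1399 0.003 ]
136 [0.5111 0.1332 0.0027]
140 [0.5102 0.1286 0.0011]
```

Emit:
jog_arm --commands "1 0 0 0.15 0 0 0;1 0 0 0.15 0 0 0;1 0.1136 0.0778 0 0 0 0;1 0.1136 0.0778 0 0 0 0;1 0.1136 0.0778 0 0 0 0"

```text
clock: 3.15
position: [0.6215, 0.1534, 0.1145]
ee_rot: [-3.132, 0.23, -0.003]
force: [0.2, -0.1, -0.1]
width: 0.588
```

Run:
```python
from m import *
d=grab('wrist');save(d,'w2.png')
W,H=measure('wrist',d)
s=status.observe();print(s['position'],s['width'],s['ee_rot'])
```

```text
wrist table z 0.001989786979431214
 cup rim [0.6275 0.1696] 0.0156 z 0.0899 61
 orange [0.5119 0.2724 0.0492] zmax 0.0525 [100  81   3   3   5]
 orange [0.5141 0.2658 0.0566] zmax 0.083 [80 81 35 20 95]
 orange [0.5112 0.2693 0.0644] zmax 0.0731 [86 83  9  8 15]
 orange [0.5122 0.2708 0.054 ] zmax 0.055 [98 83  3  3  4]
 orange [0.5519 0.264  0.0586] zmax 0.063 [152  83   4   4   5]
 orange [0.5098 0.2694 0.0676] zmax 0.0705 [83 85  3  2  3]
 orange [0.513  0.2661 0.0685] zmax 0.0776 [83 85 13 11 21]
 orange [0.5522 0.2618 0.0693] zmax 0.0711 [147  85   4   3   5]
 orange [0.5545 0.2626 0.0572] zmax 0.0581 [157  85   4   3   5]
 orange [0.5093 0.2679 0.0757] zmax 0.0765 [75 87  3  1  3]
 orange [0.5092 0.2688 0.071 ] zmax 0.0718 [79 86  3  1  3]
 orange [0.5141 0.2683 0.0561] zmax 0.0564 [100  87   2   2   3]
 orange [0.5153 0.2692 0.0418] zmax 0.0435 [112  86   3   3   5]
 orange [0.5511 0.261  0.0759] zmax 0.0777 [142  87   2   2   3]
 orange [0.5558 0.2626 0.0459] zmax 0.0463 [166  86   2   3   3]
 orange [0.5089 0.2662 0.0834] zmax 0.0902 [62 88 12  3 14]
 orange [0.5143 0.2656 0
[... 534 characters left out ...]
 orange [0.5134 0.262  0.0825] zmax 0.0843 [77 93  4  5 13]
 orange [0.5556 0.2583 0.061 ] zmax 0.0635 [158  92   5   2   6]
 orange [0.5113 0.261  0.1006] zmax 0.1013 [54 95  2  3  3]
 orange [0.5117 0.2616 0.0985] zmax 0.0995 [57 94  2  3  3]
 orange [0.5126 0.2616 0.0904] zmax 0.091 [68 95  2  2  3]
 orange [0.5132 0.2614 0.087 ] zmax 0.0888 [72 95  4  2  5]
 orange [0.5139 0.2615 0.079 ] zmax 0.0799 [82 96  3  1  3]
 orange [0.5129 0.2587 0.0969] zmax 0.0977 [63 99  2  3  3]
 orange [0.5134 0.2595 0.089 ] zmax 0.0905 [72 98  2  3  3]
 orange [0.5132 0.2581 0.0942] zmax 0.0957 [ 65 100   6   3   7]
[0.62634088 0.15884021 0.11403668] 0.5831440735412338 [-3.129692    0.22347691 -0.00915603]
```

View pics/w2.png

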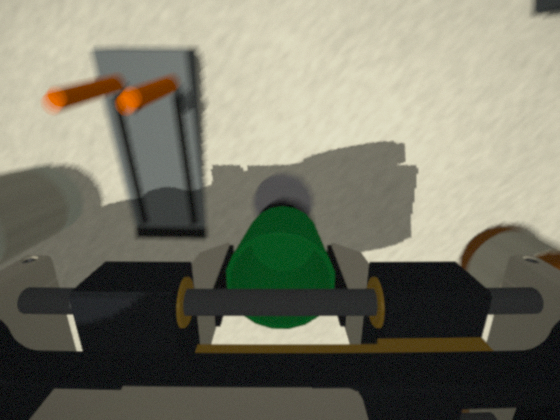

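The cup hangs between the jaws at (282,262), straight and above the stand's foot. I let it settle and read the pose again.

Emit:
jog_arm --commands "1 0 0 0 0 0 0;1 0 0 0 0 0 0;1 0 0 0 0 0 0;1 0 0 0 0 0 0;1 0 0 0 0 0 0"

```text
clock: 3.7
position: [0.6198, 0.1516, 0.1131]
ee_rot: [-3.133, 0.232, -0.0]
force: [0.4, -0.1, -1.4]
width: 0.586
```

Run:
```python
from m import *
s=status.observe();print(s['position'],s['width'],s['ee_rot'])
for n in ('scene','top','wrist'):
    d=grab(n);W=cloud(d);H=hsv(d)
    g=sel(W,(H[...,0]>40)&(H[...,0]<85)&(H[...,1]>100),.05,.2,(.5,.75,.05,.25));p=W[g];print(n,len(p),p.min(0).round(4),p.max(0).round(4))
s=status.observe();print(s['position'],s['width'])
```

```text
[0.61975832 0.151632   0.11306008] 0.5855054646849154 [-3.13280898e+00  2.31888800e-01 -2.00883182e-05]
scene 109 [0.6142 0.1285 0.0678] [0.6493 0.1707 0.1221]Traceback (most recent call last):
  File "<stdin>", line 5, in <module>
    return umr_minimum(a, axis, None, out, keepdims, initial, where)
ValueError: zero-size array to reduction operation minimum which has no identity
```

Emit:
jog_arm --commands "1 0.003 0.001 -0.018 0 0 0;1 0 0 -0.016 0 0 0;1 0 0 -0.016 0 0 0;1 0 0 -0.01 0 0 0;1 0 0 0 0 0 0"

```text
clock: 4.3
position: [0.6225, 0.1522, 0.0953]
ee_rot: [-3.133, 0.231, -0.004]
force: [2.6, -0.7, 5.3]
width: 0.593
```

Emit:
jog_arm --commands "1 0 0 -0.004 0 0 0;1 0 0 -0.003 0 0 0;1 0 0 0 0 0 0;1 0 0 0 0 0 0;1 0 0 0 0 0 0"

```text
clock: 4.8
position: [0.6226, 0.1523, 0.094]
ee_rot: [-3.132, 0.231, -0.005]
force: [0.3, -1.7, 11.6]
width: 0.587
```

Emit:
jog_arm --commands "1 0 0 0.005 0 0 0;1 0 0 0 0 0 0;0.2 0 0 0 0 0 0;-0.4 0 0 0 0 0 0;-1 0 0 0 0 0 0"

```text
clock: 5.3
position: [0.6207, 0.1524, 0.0937]
ee_rot: [3.133, -0.231, -0.001]
force: [0.1, 1.3, -0.1]
width: 0.716
```

Emit:
jog_arm --commands "-1 0 0 0 0 0 0;-1 0 0 0 0 0 0;-1 0 0 0.05 0 0 0;-1 0 0 0.12 0 0 0;-1 0 0 0.15 0 0 0"

```text
clock: 5.8
position: [0.62, 0.152, 0.1907]
ee_rot: [3.132, -0.231, -0.004]
force: [0.5, 0.6, -0.3]
width: 0.999
```

Run:
```python
from m import *
s=status.observe();print(s['position'],s['width'])
for n in ('scene','top','wrist'):
    d=grab(n);W=cloud(d);H=hsv(d)
    g=sel(W,(H[...,0]>40)&(H[...,0]<85)&(H[...,1]>100),.05,.2,(.5,.75,.05,.25));p=W[g]
    if len(p)>5: print(n,len(p),p.min(0).round(4),p.max(0).round(4), cv2.minEnclosingCircle(p[p[:,2]>p[:,2].max()-.01][:,:2].astype(np.float32)))
```

```text
[0.61995972 0.15203352 0.19073131] 0.9989958514728227
scene 364 [0.5903 0.1273 0.0686] [0.6511 0.1789 0.1284] ((0.6225419640541077, 0.15275153517723083), 0.028669089078903198)
top 50 [0.5984 0.1281 0.0726] [0.6442 0.1469 0.1274] ((0.6083691120147705, 0.13350443542003632), 0.01004163920879364)
wrist 3552 [0.5933 0.1253 0.0738] [0.6475 0.1788 0.1292] ((0.620188295841217, 0.1517603099346161), 0.027461247518658638)
```

Emit:
jog_arm --commands "-0.09 0.013 -0.102 0 0 0 0.0238;-0.09 0.013 -0.102 0 0 0 0.0238;-0.09 0.013 -0.102 0 0 0 0.0238;-0.09 0.013 -0.102 0 0 0 0.0238;-0.09 0.013 -0.102 0 0 0 0.0238"

```text
clock: 6.45
position: [0.6401, -0.0018, 0.1898]
ee_rot: [-2.998, -0.939, 0.001]
force: [0.2, -0.5, -0.5]
width: 0.614
```

Emit:
jog_arm --commands "-0.09 0.013 -0.102 0 0 0 0.0238;-0.09 0.013 -0.102 0 0 0 0.0238;-0.09 0.013 -0.102 0 0 0 0.0238;-0.09 0.013 -0.102 0 0 0 0.0238;-0.09 0.013 -0.102 0 0 0 0.0238"

```text
clock: 6.95
position: [0.6596, -0.1548, 0.1898]
ee_rot: [-2.448, -1.968, 0.001]
force: [0.7, -0.1, -0.4]
width: 0.545
```

Emit:
jog_arm --commands "-0.09 0 0 0 0 0 0.0112;-0.09 0 0 -0.1 0 0 0;-0.09 0 0 -0.1 0 0 0;-0.09 0 0 -0.1 0 0 0;-0.09 0 0 0 0 0 0"

```text
clock: 7.45
position: [0.6566, -0.1529, 0.0956]
ee_rot: [-2.379, -2.042, 0.009]
force: [-0.5, 0.1, -0.2]
width: 0.549
```

```bash
cat > st.py <<'E'
from m import *
from scipy.spatial.transform import Rotation as R
F=np.array([.5115,.134]);U=np.array([.153,.988]);RR=np.array([.988,-.153])
def st():
    s=status.observe();p=s['position'];M=R.from_rotvec(s['ee_rot']).as_matrix()
    print('clk',s['clock'].round(2),'pos',p.round(4),'along',((p[:2]-F)@U).round(4),'lat',((p[:2]-F)@RR).round(4),'jaw az',np.degrees(np.arctan2(M[1,0],M[0,0])).round(1),'zdir',M[:,2].round(3),'w',s['width'].round(3),'f',s['force'].round(1),'q',s['joints'].round(2))
E
python3 -c "
from st import *
st();d=grab('top');measure('top',d)
np.savez('pics/t2.npz',**d)"
```

```text
Traceback (most recent call last):
  File "st.py", line 6, in st
    print('clk',s['clock'].round(2),'pos',p.round(4),'along',((p[:2]-F)@U).round(4),'lat',((p[:2]-F)@RR).round(4),'jaw az',np.degrees(np.arctan2(M[1,0],M[0,0])).round(1),'zdir',M[:,2].round(3),'w',s['width'].round(3),'f',s['force'].round(1),'q',s['joints'].round(2))
                ^^^^^^^^^^^^^^^^
AttributeError: 'float' object has no attribute 'round'
```

Emit:
jog_arm --commands "-0.09 0 0 -0.122 0 0 0;-0.09 0 0 -0.122 0 0 0;-0.09 -0.03 0.0046 0 0 0 0;-0.09 -0.0395 0.0061 0 0 0 0;-0.09 -0.0395 0.0061 0 0 0 0"

```text
clock: 7.95
position: [0.6283, -0.1489, 0.0295]
ee_rot: [2.382, 2.045, 0.003]
force: [4.5, -0.5, 2.4]
width: 0.545
```

Emit:
jog_arm --commands "-0.09 -0.0395 0.0061 0 0 0 0;-0.09 -0.0395 0.0061 0 0 0 0;-0.09 -0.0395 0.0061 0 0 0 0;-0.09 -0.0395 0.0061 0 0 0 0;-0.09 -0.0395 0.0061 0 0 0 0"

```text
clock: 8.45
position: [0.5698, -0.1403, 0.0302]
ee_rot: [2.381, 2.043, 0.005]
force: [3.1, -2.3, 0.4]
width: 0.547
```

```bash
sed -i "s/s\['clock'\].round(2)/round(float(s['clock']),2)/;s/s\['width'\].round(3)/round(float(s['width']),3)/" st.py
cat >> st.py <<'E'
def disp(zl=.076,n='top'):
    d=grab(n);W=cloud(d);H=hsv(d)
    b=sel(W,(H[...,0]>100)&(H[...,0]<130)&(H[...,1]>100),zl,.125,(.35,.75,-.35,.3))
    b[W[...,0]<.44]=0
    p=W[b][:,:2].astype(np.float32);(c,sz,a)=cv2.minAreaRect(p);c=np.array(c)
    print('disp top',c.round(4),np.round(sz,4),'ang',round(a,1),'n',len(p),'along',((c-F)@U).round(4),'lat',((c-F)@RR).round(4));return d
E
python3 -c "
from st import *
st();d=disp();save(d,'t2.png')"
```

```text
clk 8.45 pos [ 0.5698 -0.1403  0.0302] along -0.2621 lat 0.0996 jaw az 81.3 zdir [ 0.005 -0.001 -1.   ] w 0.547 f [ 3.1 -2.3  0.4] q [ 0.09  0.6   0.09  1.87 -0.08  0.67  1.64]
disp top [ 0.5114 -0.0947] [0.0449 0.0859] ang 88.1 n 349 along -0.2259 lat 0.0349
```

Emit:
jog_arm --commands "-0.09 -0.034 0.0053 0 0 0 0;-0.09 -0.034 0.0053 0 0 0 0;-0.09 -0.033 0.0048 0 0 0 0;-0.09 -0.022 0.0034 0 0 0 0;-0.09 0 0 0 0 0 0"

```text
clock: 9.0
position: [0.5338, -0.1343, 0.03]
ee_rot: [2.381, 2.043, 0.007]
force: [2.2, -0.6, 9.0]
width: 0.544
```

```bash
python3 -c "
from st import *
st();d=disp();cv2.imwrite('pics/t3.png',cv2.resize(d['pixels'][120:260,160:370,::-1],None,fx=3.8,fy=3.8,interpolation=cv2.INTER_CUBIC))"
```

```text
clk 9.0 pos [ 0.5338 -0.1343  0.03  ] along -0.2617 lat 0.0631 jaw az 81.3 zdir [ 0.006 -0.001 -1.   ] w 0.544 f [ 2.2 -0.6  9. ] q [ 0.09  0.56  0.09  1.96 -0.08  0.62  1.64]
disp top [ 0.4785 -0.0862] [0.0518 0.077 ] ang 82.3 n 437 along -0.2226 lat 0.0011
```

View pics/t3.png

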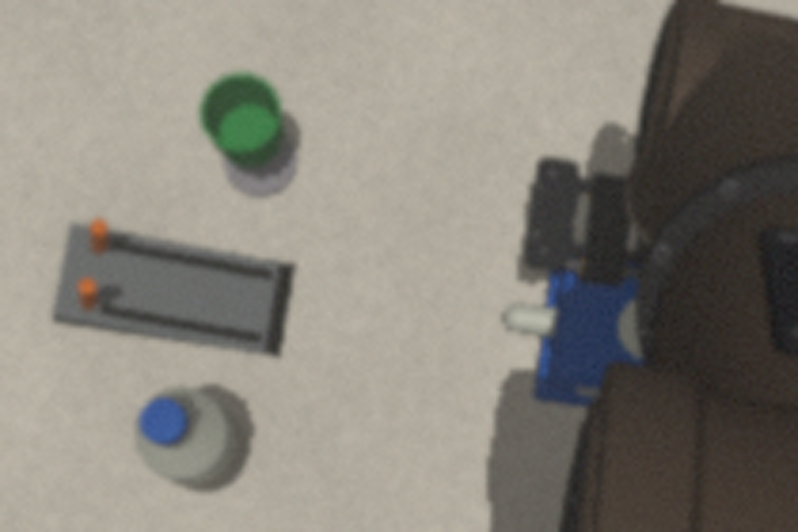

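The tap tip is at crop (512,315), heading roughly along the rest, and the cup is on its stand. The tips were riding on the foot's ledge at z = 0.03. I lift off and look again from behind.

Emit:
jog_arm --commands "-0.09 0 0 0.033 0 0 0;-0.09 0.01 0 0.1 0 0 0;-0.09 0 0 0.133 0 0 0;-0.09 0 0 0.133 0 0 -0.0228;-0.09 -0.02 -0.03 0 0 0 -0.0228"

```text
clock: 9.55
position: [0.5316, -0.1421, 0.1531]
ee_rot: [2.651, 1.677, 0.012]
force: [1.9, -0.8, -1.1]
width: 0.546
```

Emit:
jog_arm --commands "-0.09 -0.03 -0.03 0 0 0 -0.0228;-0.09 -0.03 -0.04 0 0 0 -0.0228;-0.09 -0.03 -0.04 0 0 0 -0.0228;-0.09 -0.03 -0.04 0 0 0 -0.0228;-0.09 -0.03 -0.04 0 0 0 -0.0228"

```text
clock: 10.05
position: [0.4825, -0.1998, 0.1479]
ee_rot: [-3.075, -0.639, -0.001]
force: [-0.4, 0.1, 0.3]
width: 0.546
```

Emit:
jog_arm --commands "-0.09 -0.03 -0.03 0 0 0 -0.0228;-0.09 -0.03 -0.03 0 0 0 -0.0228;-0.09 -0.03 -0.03 0 0 0 -0.0228;-0.09 -0.01 0 0 0 0 -0.0223;-0.09 0 0 0 0 0 0"

```text
clock: 10.55
position: [0.4526, -0.2265, 0.1476]
ee_rot: [-3.131, 0.246, -0.0]
force: [0.9, -0.0, 0.0]
width: 0.544
```

```bash
python3 -c "
from st import *
st();d=disp();np.savez('pics/t4.npz',**d);d=disp(n='scene');d=disp(n='wrist');save(d,'w4.png');np.savez('pics/w4.npz',**d)"
```

```text
clk 10.55 pos [ 0.4526 -0.2265  0.1476] along -0.3652 lat -0.0031 jaw az -9.0 zdir [ 0.     0.001 -1.   ] w 0.544 f [ 0.9 -0.   0. ] q [-0.05  0.35  0.54  1.99 -0.24  0.86  0.46]
disp top [ 0.4781 -0.1084] [0.0941 0.0863] ang 81.2 n 818 along -0.2446 lat 0.0041
disp top [ 0.4827 -0.1073] [0.0963 0.0864] ang 83.0 n 375 along -0.2428 lat 0.0085
disp top [ 0.4771 -0.1176] [0.0827 0.0869] ang 81.8 n 11261 along -0.2539 lat 0.0045
```

View pics/w4.png

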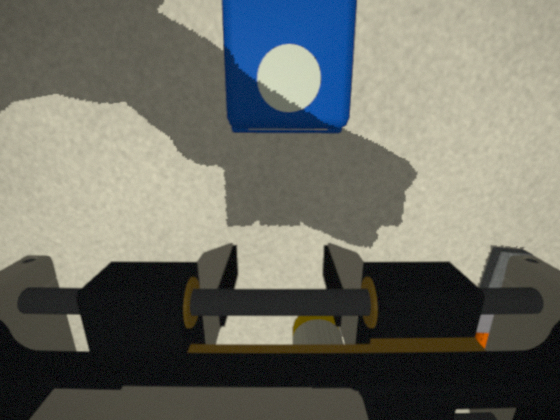

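Rear view: the dispenser's rear edge is at (292,130), square to the jaws. It is about 4 mm right of the rest line and heading along it. I push it straight from behind, tool vertical at first to stay clear of the spray bottle.

Emit:
jog_arm --commands "-0.09 0.0247 -0.0038 -0.1 0 0 0;-0.09 0 0 -0.12 0 0 0;-0.09 0 0 -0.12 0 0 0;-0.09 0 0 -0.08 0 0 0;-0.09 0 0 0 0 0 0"

```text
clock: 11.2
position: [0.4589, -0.2267, 0.0182]
ee_rot: [-3.131, 0.237, 0.008]
force: [-0.2, 0.2, 0.5]
width: 0.547
```

Emit:
jog_arm --commands "-0.09 0.005 0.0363 0 0 0 0;-0.09 0.005 0.0363 0 0 0 0;-0.09 0.005 0.0363 0 0 0 0;-0.09 0.005 0.0363 0 0 0 0;-0.09 0.005 0.0363 0 0 0 0"

```text
clock: 11.7
position: [0.4687, -0.1723, 0.0213]
ee_rot: [3.132, -0.24, 0.002]
force: [0.3, -1.5, 0.6]
width: 0.544
```

```bash
python3 -c "
from st import *
st();d=disp();d=disp(n='scene')"
```

```text
clk 11.7 pos [ 0.4687 -0.1723  0.0213] along -0.3091 lat 0.0046 jaw az -8.8 zdir [ 0.001 -0.    -1.   ] w 0.544 f [ 0.3 -1.5  0.6] q [-0.06  0.54  0.42  2.11 -0.4   0.56  0.49]
disp top [ 0.4808 -0.0934] [0.0679 0.0857] ang 82.0 n 542 along -0.2294 lat 0.0045
disp top [ 0.4854 -0.0983] [0.0861 0.0868] ang 87.0 n 310 along -0.2335 lat 0.0097
```

Emit:
jog_arm --commands "-0.09 0.005 0.0363 0 0 0 0;-0.09 0.005 0.0363 0 0 0 0;-0.09 0.005 0.0363 0 0 0 0;-0.09 0.005 0.0363 0 0 0 0;-0.09 0.005 0.0363 0 0 0 0"

```text
clock: 12.3
position: [0.476, -0.1196, 0.021]
ee_rot: [3.131, -0.244, 0.002]
force: [-0.7, -6.1, 4.5]
width: 0.542
```

Emit:
jog_arm --commands "-0.09 0.005 0.0363 0 0 0 0;-0.09 0.005 0.0363 0 0 0 0;-0.09 0.005 0.0363 0 0 0 0;-0.09 0.005 0.0363 0 0 0 0;-0.09 0.003 0.02 0 0 0 0"

```text
clock: 12.8
position: [0.4827, -0.0692, 0.0208]
ee_rot: [3.132, -0.242, 0.001]
force: [-0.9, -5.4, 3.3]
width: 0.546
```

```bash
python3 -c "
from st import *
st();d=disp();d=disp(n='scene')"
```

```text
clk 12.8 pos [ 0.4827 -0.0692  0.0208] along -0.2051 lat 0.0027 jaw az -8.8 zdir [ 0.001 -0.001 -1.   ] w 0.546 f [-0.9 -5.4  3.3] q [-0.29  0.53  0.43  2.14 -0.42  0.55  0.3 ]
disp top [0.5288 0.0323] [0.0155 0.0376] ang 43.9 n 60 along -0.0978 lat 0.0326
disp top [0.4962 0.0033] [0.0819 0.0874] ang 83.4 n 327 along -0.1315 lat 0.0048
```

Emit:
jog_arm --commands "-0.09 -0.009 -0.056 0 0 0 0;-0.09 -0.009 -0.056 0 0 0 0;-0.09 0 0 0.01 0.0206 -0.0032 0;-0.09 0 0 0 0.0206 -0.0032 0;-0.09 0 0 0 0.0206 -0.0032 0"

```text
clock: 13.4
position: [0.4769, -0.1018, 0.0228]
ee_rot: [-2.778, 0.211, -0.035]
force: [0.2, 0.2, -1.1]
width: 0.545
```

```bash
python3 -c "
from st import *
st()"
```

```text
clk 13.4 pos [ 0.4769 -0.1018  0.0228] along -0.2383 lat 0.0019 jaw az -8.7 zdir [ 0.051  0.345 -0.937] w 0.545 f [ 0.2  0.2 -1.1] q [ 0.26  0.57  0.14  2.07 -0.68  0.71  0.79]
```

Emit:
jog_arm --commands "-0.09 0 0 0 0.0206 -0.0032 0;-0.09 0 0 0 0.0206 -0.0032 0;-0.09 0 0 0 0.0206 -0.0032 0;-0.09 0 0 0 0 0 0;-0.09 0 0 0 0 0 0"

```text
clock: 13.9
position: [0.4757, -0.1032, 0.0212]
ee_rot: [-2.393, 0.186, -0.065]
force: [0.8, 0.8, 0.3]
width: 0.546
```

```bash
python3 -c "
from st import *
st();d=disp();d=disp(n='scene');save(d,'s5.png');d=grab('wrist');save(d,'w5.png')"
```

```text
clk 13.9 pos [ 0.4757 -0.1032  0.0212] along -0.2399 lat 0.0009 jaw az -8.8 zdir [ 0.099  0.669 -0.737] w 0.546 f [0.8 0.8 0.3] q [ 0.58  0.75 -0.    1.96 -0.82  0.99  1.08]
disp top [ 0.4922 -0.0038] [0.0959 0.0877] ang 80.6 n 922 along -0.1391 lat 0.002
disp top [ 0.4975 -0.002 ] [0.0916 0.088 ] ang 80.0 n 356 along -0.1365 lat 0.007
```

View pics/s5.png

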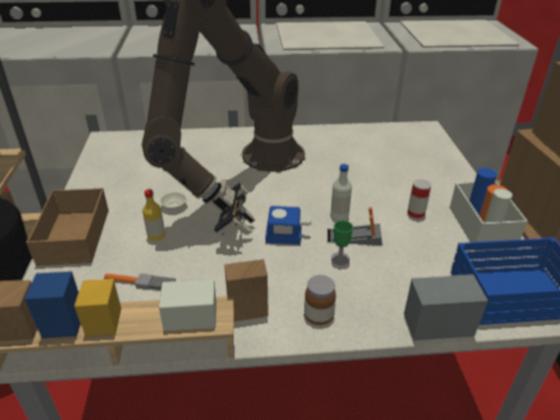

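Scene view: the dispenser is at (284,225) in line with the rest, the cup is on the stand at (342,235), and the tilted gripper is behind at (235,208). I continue the push.

Emit:
jog_arm --commands "-0.09 0.006 0.0362 0 0 0 0;-0.09 0.006 0.0362 0 0 0 0;-0.09 0.006 0.0362 0 0 0 0;-0.09 0.006 0.0362 0 0 0 0;-0.09 0.006 0.0362 0 0 0 0"

```text
clock: 14.55
position: [0.4854, -0.0484, 0.0219]
ee_rot: [-2.393, 0.183, -0.067]
force: [-0.8, -3.4, 2.3]
width: 0.546
```

Emit:
jog_arm --commands "-0.09 0.0056 0.0362 0 0 0 0;-0.09 0.0056 0.0362 0 0 0 0;-0.09 0.0056 0.0362 0 0 0 0;-0.09 0.0056 0.0362 0 0 0 0;-0.09 0.0056 0.0362 0 0 0 0"

```text
clock: 15.05
position: [0.4936, 0.0063, 0.0219]
ee_rot: [-2.392, 0.184, -0.066]
force: [0.2, -4.4, 1.8]
width: 0.542
```

```bash
python3 -c "
from st import *
st();d=disp();d=disp(n='scene')"
```

```text
clk 15.05 pos [0.4936 0.0063 0.0219] along -0.1289 lat 0.0018 jaw az -8.7 zdir [ 0.099  0.67  -0.736] w 0.542 f [ 0.2 -4.4  1.8] q [ 0.45  0.71 -0.1   2.06 -0.96  0.84  1.06]
disp top [0.5032 0.0657] [0.0942 0.0874] ang 81.3 n 892 along -0.0688 lat 0.0022
disp top [0.5069 0.0703] [0.0933 0.0891] ang 79.7 n 369 along -0.0636 lat 0.0052
```

Emit:
jog_arm --commands "-0.09 0.0053 0.0362 0 0 0 0;-0.09 0.0053 0.0362 0 0 0 0;-0.09 0.0053 0.0362 0 0 0 0;-0.09 0.0053 0.0362 0 0 0 0;-0.09 0.0053 0.0362 0 0 0 0"

```text
clock: 15.65
position: [0.5015, 0.0604, 0.0217]
ee_rot: [-2.392, 0.184, -0.066]
force: [0.4, -5.0, 0.6]
width: 0.544
```

```bash
python3 -c "
from st import *
st();d=disp(.07);d=disp(.07,n='scene')"
```

```text
clk 15.65 pos [0.5015 0.0604 0.0217] along -0.0742 lat 0.0013 jaw az -8.7 zdir [ 0.099  0.669 -0.736] w 0.544 f [ 0.4 -5.   0.6] q [ 0.39  0.7  -0.15  2.1  -1.04  0.76  1.04]
disp top [0.5104 0.1173] [0.0967 0.088 ] ang 81.0 n 962 along -0.0167 lat 0.0015
disp top [0.5155 0.1202] [0.0923 0.0894] ang 80.0 n 401 along -0.0131 lat 0.006
```

Emit:
jog_arm --commands "-0.09 0.0052 0.033 0 0 0 0;-0.09 0.0052 0.033 0 0 0 0;-0.09 0.0052 0.033 0 0 0 0;-0.09 0.0052 0.033 0 0 0 0;-0.09 0.0052 0.033 0 0 0 0"

```text
clock: 16.25
position: [0.5092, 0.1099, 0.0217]
ee_rot: [-2.392, 0.184, -0.066]
force: [-0.4, -3.2, 0.4]
width: 0.546
```

```bash
python3 -c "
from st import *
st();d=disp(.07);a=d['pixels'][130:260,160:300,::-1];e=disp(.07,n='scene');b=e['pixels'][190:270,280:400,::-1]
cv2.imwrite('pics/c6.png',np.hstack([cv2.resize(a,(430,400),interpolation=cv2.INTER_CUBIC),cv2.resize(b,(370,400),interpolation=cv2.INTER_CUBIC)]))"
```

```text
clk 16.25 pos [0.5092 0.1099 0.0217] along -0.0241 lat 0.0014 jaw az -8.7 zdir [ 0.099  0.67  -0.736] w 0.546 f [-0.4 -3.2  0.4] q [ 0.32  0.7  -0.2   2.12 -1.12  0.7   1.03]
disp top [0.518  0.1635] [0.0988 0.0884] ang 81.6 n 990 along 0.0302 lat 0.0019
disp top [0.5369 0.1641] [0.0962 0.1207] ang 88.6 n 383 along 0.0337 lat 0.0205
```

View pics/c6.png

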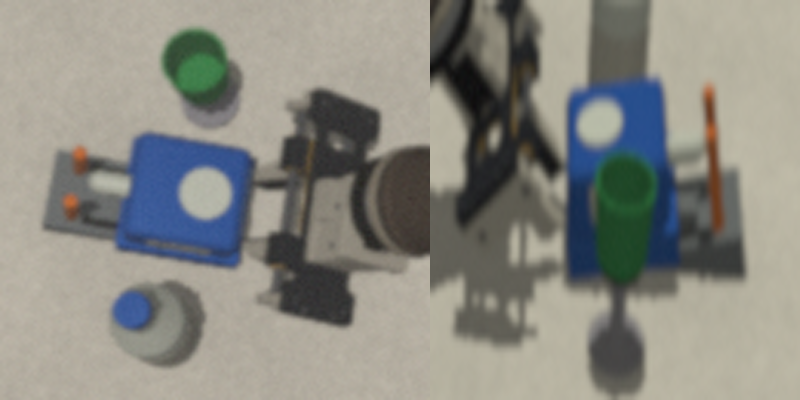

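The tap (left image 92,182) points between the pegs (80,158) and (71,206), and the gripper clears the cup and softener. This is the final push, in small steps.

Emit:
jog_arm --commands "-0.09 0.0036 0.023 0 0 0 0;-0.09 0.0031 0.02 0.002 0 0 0;-0.09 0.0031 0.02 0.002 0 0 0;-0.09 0.0025 0.016 0.002 0 0 0;-0.09 0.001 0.007 0 0 0 0"

```text
clock: 16.85
position: [0.5136, 0.135, 0.0238]
ee_rot: [-2.392, 0.184, -0.067]
force: [-2.6, -9.3, 4.9]
width: 0.545
```

```bash
python3 -c "
from st import *
st();d=disp(.07)"
```

```text
clk 16.85 pos [0.5136 0.135  0.0238] along 0.0013 lat 0.0019 jaw az -8.7 zdir [ 0.1    0.669 -0.736] w 0.545 f [-2.6 -9.3  4.9] q [ 0.29  0.7  -0.22  2.12 -1.15  0.66  1.02]
disp top [0.5212 0.1855] [0.0968 0.0887] ang 81.5 n 996 along 0.0523 lat 0.0017
```

Emit:
jog_arm --commands "-0.09 0.001 0.0066 0 0 0 0;-0.09 0.001 0.0066 0 0 0 0;-0.09 0 0 0 0 0 0;-0.09 0 0 0 0 0 0;-0.09 0 0 0 0 0 0"

```text
clock: 17.4
position: [0.5145, 0.1378, 0.0241]
ee_rot: [-2.393, 0.185, -0.068]
force: [-2.6, -13.2, 10.0]
width: 0.546
```

Emit:
jog_arm --commands "-0.09 0.001 0.0066 0 0 0 0;-0.09 0.001 0.0066 0 0 0 0;-0.09 0 0 0 0 0 0;-0.09 0 0 0 0 0 0;-0.09 0 0 0 0 0 0"

```text
clock: 17.9
position: [0.5155, 0.1413, 0.0243]
ee_rot: [-2.393, 0.186, -0.069]
force: [-4.4, -14.9, 14.5]
width: 0.544
```

```bash
python3 -c "
from st import *
st();d=disp(.07)"
```

```text
clk 17.9 pos [0.5155 0.1413 0.0243] along 0.0079 lat 0.0028 jaw az -8.8 zdir [ 0.102  0.669 -0.737] w 0.544 f [ -4.4 -14.9  14.5] q [ 0.28  0.7  -0.23  2.12 -1.17  0.66  1.01]
disp top [0.5233 0.1925] [0.099  0.0888] ang 82.1 n 997 along 0.0596 lat 0.0027
```

```bash
cat >> st.py <<'E'
def tilt(n='top'):
    d=grab(n);W=cloud(d);H=hsv(d)
    b=sel(W,(H[...,0]>100)&(H[...,0]<130)&(H[...,1]>100),.07,.125,(.44,.6,.1,.3));b=cv2.erode(b.astype(np.uint8),np.ones((3,3)))>0
    p=W[b];c=p.mean(0);p=p[np.abs((p-c)@np.linalg.svd(p-c,full_matrices=False)[2][2])<.004];c=p.mean(0);nn=np.linalg.svd(p-c,full_matrices=False)[2][2];nn*=np.sign(nn[2])
    N=np.r_[-np.sin(.209)*U,np.cos(.209)];print(n,'tilt',np.degrees(np.arccos(nn[2])).round(2),'vs slope deg',np.degrees(np.arccos(nn@N)).round(2),'centre z',c.round(4));return d
E
python3 -c "
from st import *
d=tilt();a=d['pixels'][140:240,160:290,::-1];e=tilt('scene');b=e['pixels'][190:270,280:400,::-1]
cv2.imwrite('pics/c7.png',np.hstack([cv2.resize(a,(430,400),interpolation=cv2.INTER_CUBIC),cv2.resize(b,(370,400),interpolation=cv2.INTER_CUBIC)]))"
```

```text
top tilt 12.09 vs slope deg 0.74 centre z [0.5222 0.1973 0.0944]
scene tilt 10.71 vs slope deg 3.84 centre z [0.535  0.2104 0.0968]
```

View pics/c7.png

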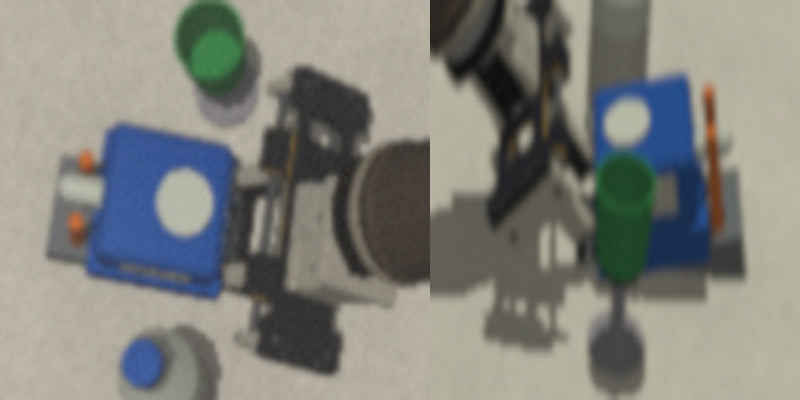

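Emit:
jog_arm --commands "-0.09 0.001 0.0066 0 0 0 0;-0.09 0.001 0.0066 0 0 0 0;-0.09 0 0 0 0 0 0;-0.09 0 0 0 0 0 0;-0.09 0 0 0 0 0 0"

```text
clock: 18.55
position: [0.5165, 0.1444, 0.0246]
ee_rot: [-2.393, 0.187, -0.071]
force: [-5.6, -20.5, 21.6]
width: 0.55
```

```bash
python3 -c "
from st import *
st();d=disp(.07);tilt()"
```

```text
clk 18.55 pos [0.5165 0.1444 0.0246] along 0.011 lat 0.0034 jaw az -8.9 zdir [ 0.104  0.668 -0.737] w 0.55 f [ -5.6 -20.5  21.6] q [ 0.28  0.7  -0.23  2.12 -1.17  0.65  1.01]
disp top [0.5239 0.1952] [0.0982 0.088 ] ang 81.9 n 996 along 0.0624 lat 0.0029
top tilt 11.81 vs slope deg 0.92 centre z [0.5227 0.2004 0.0952]
```

Emit:
jog_arm --commands "-0.09 0 0 0.005 0 0 0;-0.09 0 0 0.005 0 0 0;-0.09 0.0005 0.0033 0.0007 0 0 0;-0.09 0 0 0 0 0 0;-0.09 0 0 0 0 0 0"

```text
clock: 19.15
position: [0.5161, 0.1457, 0.0266]
ee_rot: [-2.394, 0.187, -0.069]
force: [-1.9, -14.0, 5.8]
width: 0.549
```

Emit:
jog_arm --commands "-0.09 0.0005 0.0033 0.0007 0 0 0;-0.09 0.0005 0.0033 0.0007 0 0 0;-0.09 0 0 0 0 0 0;-0.09 0 0 0 0 0 0;-0.09 0 0 0 0 0 0"

```text
clock: 19.65
position: [0.5163, 0.146, 0.0264]
ee_rot: [-2.396, 0.189, -0.07]
force: [-4.9, -20.1, 9.1]
width: 0.546
```

```bash
python3 -c "
from st import *
st();d=disp(.07);tilt()"
```

```text
clk 19.65 pos [0.5163 0.146  0.0264] along 0.0126 lat 0.0029 jaw az -9.0 zdir [ 0.103  0.666 -0.739] w 0.546 f [ -4.9 -20.1   9.1] q [ 0.27  0.69 -0.23  2.12 -1.17  0.65  1.  ]
disp top [0.5243 0.1959] [0.0982 0.0882] ang 81.5 n 999 along 0.0631 lat 0.0032
top tilt 12.09 vs slope deg 0.59 centre z [0.5225 0.2009 0.0953]
```

Emit:
jog_arm --commands "-0.09 -0.002 -0.013 -0.003 0 0 0;-0.09 -0.005 -0.033 0 0 0 0;-0.09 -0.01 -0.066 0.02 0 0 0;-0.09 -0.015 -0.1 0.05 0 0 0;-0.09 -0.015 -0.1 0.1 0 0 0"

```text
clock: 20.25
position: [0.4995, 0.0564, 0.0769]
ee_rot: [-2.391, 0.183, -0.06]
force: [1.7, -0.9, 0.3]
width: 0.547
```

Emit:
jog_arm --commands "-0.09 0 -0.1 0.1 0 0 0;-0.09 0 0 0.1 0 0 0;-0.09 0 0 0 0 0 0;-0.09 0 0 0 0 0 0;-0.09 0 0 0 0 0 0"

```text
clock: 20.75
position: [0.5006, 0.0273, 0.1367]
ee_rot: [-2.391, 0.182, -0.064]
force: [-0.5, 0.2, -0.1]
width: 0.542
```

```bash
python3 -c "
from st import *
st();d=disp(.07);tilt();e=grab('scene')
for n,q in (('top',d),('scene',e)):
    W=cloud(q);H=hsv(q);g=sel(W,(H[...,0]>40)&(H[...,0]<85)&(H[...,1]>100),.05,.2,(.5,.75,.05,.25));p=W[g];print(n,'cup rim',cv2.minEnclosingCircle(p[p[:,2]>p[:,2].max()-.008][:,:2].astype(np.float32)),p[:,2].max())
    q0=dict(np.load('pics/'+n+'0.npz'));W0=cloud(q0);df=cv2.absdiff(q['pixels'],q0['pixels']).max(-1);print('spray px diff',df[190:225,425:455].mean() if n=='top' else df[190:240,143:165].mean(),'soft',df[220:250,195:225].mean() if n=='top' else df[165:220,330:352].mean())
a=d['pixels'][125:260,160:300,::-1];b=e['pixels'][150:270,280:400,::-1]
cv2.imwrite('pics/c8.png',np.hstack([cv2.resize(a,(415,400),interpolation=cv2.INTER_CUBIC),cv2.resize(b,(385,400),interpolation=cv2.INTER_CUBIC)]))"
```

```text
clk 20.75 pos [0.5006 0.0273 0.1367] along -0.1071 lat 0.0055 jaw az -8.6 zdir [ 0.097  0.671 -0.735] w 0.542 f [-0.5  0.2 -0.1] q [ 0.39  0.5  -0.07  2.03 -0.87  0.99  0.82]
disp top [0.5239 0.1956] [0.0974 0.0899] ang 80.6 n 994 along 0.0628 lat 0.0028
top tilt 11.67 vs slope deg 0.45 centre z [0.5231 0.2006 0.0953]
top cup rim ((0.6087954044342041, 0.1458563506603241), 0.01949143037199974) 0.12951062335404973
spray px diff 63.63619047619048 soft 26.724444444444444
scene cup rim ((0.6234094500541687, 0.15131311118602753), 0.029911315068602562) 0.12905498259728196
spray px diff 4.596363636363637 soft 22.703305785123966
```

View pics/c8.png

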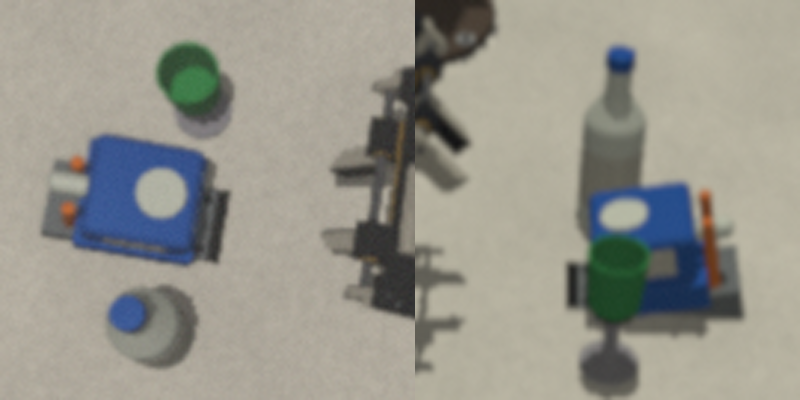

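The dispenser sits on the slope with its tap (68,182) between the pegs, and the cup stands on its disc. The softener is upright and the tool is clear of everything. I hand the job in.

```bash
python3 -c "
from cell import arm
print(arm.sign_off())"
```

```text
the job is handed in; nothing more can be done
None
```

I put the green cup on its stand. Then I pushed the dispenser sideways onto the rest's line and up the slope until it stopped against the pegs. I handed in at about 21 s of the 72 s allowed; `sign_off` gives no verdict.

What the last checks showed:
- **Dispenser:** flat to within about 0.5° of the slope and square to within about 1°. It is about 2 mm off centre of the pegs, with the tap between them. The last 2 mm of push moved the tool only 0.3 mm while the force rose about 6 N, so I take the foot to be against the pegs. Backing off moved the dispenser by less than 1 mm.
- **Cup:** the scene camera puts it about 2–3 mm from the middle of the stand. Its rim is at 0.129 m, which fits an upright cup on the disc (0.125 m expected).
- **Robot:** clear of everything, with no force on the tool.

Checks that disagreed or were incomplete:
- **Top camera on the cup:** its final rim fit caught only part of the rim and came out about 13 mm off, so I did not use it.
- **Rest's foot:** my two estimates of its position differed by about 8 mm. I judged the seating by the pegs and the stall instead.
- **Scene camera on the tilt:** before the last nudges it read 3.8° off the slope where the top camera read 0.7°. I trusted the top camera.
- **Bystanders:** I did not measure their final positions. The softener looked unmoved in the last pictures, and the spray's spot in the scene view had barely changed. The pixel comparison for the softener (both views) and for the spray (top view) showed large differences, which I put down to shadow and the arm. I did not recheck the can, dish and brush at the end.

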